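# Pack the fish tins into the snap-lid carrier

## Task

Pack the flat fish tins into the tin carrier: swing its orange lid well up, slide every fish tin that lies on the worktop lengthwise into a bay of its own until it is fully home, then bring the lid down and press its front edge until it snaps shut. Leave the mug and the pepper grinder standing where they are.

Things in the scene. Friction and masses are not known exactly. Their poses are not given: they have to be found in the camera images.
- carrier: blue and grey tin carrier, fixed to the worktop. Origin on the worktop, middle of the line of the bay mouths; x runs from the mouths into the bays (away from the robot), y across, z up. Floor 6 thick, 294 wide; bare loading deck at x = -85 to 0, four bays at x = 0 to 108 side by side, 66 wide each, 38 high, with a stop at x = 108. A tin fully home has its centre at x = 55 to 58
- carrier_lid (a joint): hinge angle of the orange lid over the bays, rad: 0 = shut, grows as its front swings up and back, end stop 1.85; 1.4 or more leaves room to work at the mouths; starts 0.3 to 0.7. Stiff: stays where left (2 N at the tab moves it). A sprung catch stops it ajar at about 0.1; pressing the front down with about 12 N takes it past the catch and it snaps to 0
- lid_hinge (a point): point on the hinge axis of the lid, middle of its width, at carrier x = 118, 44 above the worktop; the axis runs along carrier y. The lid is a 6 thick panel 294 wide, 133 from hinge to front, with a 22 deep skirt that comes down before the mouths at carrier x = -15 to -11, so it cannot shut on a tin that stands out
- lid_tab (a point): centre of the black thumb disc on the middle of the lid's front edge: 22 across, 18 thick along carrier y (pinch it across its thickness; it can turn between the pads), 154 from the hinge axis and, with the lid shut, 6 above it; moves with the lid, and its axes turn with it
- lid_press (a point): where to press: point on the top face of the lid, clear of the tab, 50 towards +y from the middle of its width, 13 in from the front edge, 120 from the hinge axis and, with the lid shut, 47 above the worktop; moves with the lid
- fish_tin0: flat oblong fish tin with rounded corners, 63 wide x 105 long x 24 high, 0.15 kg, lying flat; origin at the centre of its underside, y along its length, z up. May be absent (3 or 4 of the four tins are there)
- fish_tin1: flat oblong fish tin with rounded corners, 63 wide x 105 long x 24 high, 0.15 kg, lying flat; origin at the centre of its underside, y along its length, z up. May be absent (3 or 4 of the four tins are there)
- fish_tin2: flat oblong fish tin with rounded corners, 63 wide x 105 long x 24 high, 0.15 kg, lying flat; origin at the centre of its underside, y along its length, z up. May be absent (3 or 4 of the four tins are there)
- fish_tin3: flat oblong fish tin with rounded corners, 63 wide x 105 long x 24 high, 0.15 kg, lying flat; origin at the centre of its underside, y along its length, z up. May be absent (3 or 4 of the four tins are there)
- bay0 (a point): middle of the mouth of the leftmost bay (carrier y = +108), on its floor, 6 above the worktop. Bays are 66 wide between 6 mm walls with rounded noses. Lips along the wall tops, from 10 behind the mouth on, overhang each side by 8, underside 34 above the worktop: a tin cannot be dropped in from above but must slide in lengthwise from the deck
- bay1 (a point): the same for the bay at carrier y = +36
- bay2 (a point): the same for the bay at carrier y = -36
- bay3 (a point): the same for the bay at carrier y = -108
- spotted_mug: white mug with dots, 91 high, bystander; leave alone; origin at the centre of its underside
- pepper_grinder: dark wooden pepper grinder, 58 across, 150 high, bystander; leave alone; origin at the centre of its underside

How it is judged:
On the way, in this order (a step that is already met when the one before it is completed fails the run):
1. the lid has been swung well up (over 1.0 rad) (value of joint carrier_lid above 1 rad), for 0.2 s.
2. every tin there is lies fully home in a bay (its centre at least 45 mm behind the mouths), with the lid still up (over 0.6 rad) (x of fish_tin0 in the frame of carrier between 0.045 and 0.07 m and y of fish_tin0 in the frame of carrier between -0.13 and 0.13 m and z of each of fish_tin0, fish_tin1, fish_tin2, fish_tin3 in the frame of carrier below 0.014 m and angle between the y axis of each of fish_tin0, fish_tin1, fish_tin2, fish_tin3 and the x axis of carrier, either way round below 0.12 rad and angle between each of fish_tin0, fish_tin1, fish_tin2, fish_tin3's own z axis and vertical below 0.1 rad and x of fish_tin1 in the frame of carrier between 0.045 and 0.07 m and y of fish_tin1 in the frame of carrier between -0.13 and 0.13 m and x of fish_tin2 in the frame of carrier between 0.045 and 0.07 m and y of fish_tin2 in the frame of carrier between -0.13 and 0.13 m and x of fish_tin3 in the frame of carrier between 0.045 and 0.07 m and y of fish_tin3 in the frame of carrier between -0.13 and 0.13 m and value of joint carrier_lid above 0.6 rad), for 0.2 s.
At the end, for the whole second after the job is handed in: the lid is snapped shut (below 0.025 rad) and every tin that is there lies flat in a bay at rest, lengthwise within 0.12 rad, home behind the skirt of the shut lid (its centre 37 to 70 mm behind the mouths) (x of fish_tin0 in the frame of carrier between 0.037 and 0.07 m and y of fish_tin0 in the frame of carrier between -0.13 and 0.13 m and z of each of fish_tin0, fish_tin1, fish_tin2, fish_tin3 in the frame of carrier below 0.014 m and angle between the y axis of each of fish_tin0, fish_tin1, fish_tin2, fish_tin3 and the x axis of carrier, either way round below 0.12 rad and angle between each of fish_tin0, fish_tin1, fish_tin2, fish_tin3's own z axis and vertical below 0.1 rad and x of fish_tin1 in the frame of carrier between 0.037 and 0.07 m and y of fish_tin1 in the frame of carrier between -0.13 and 0.13 m and x of fish_tin2 in the frame of carrier between 0.037 and 0.07 m and y of fish_tin2 in the frame of carrier between -0.13 and 0.13 m and x of fish_tin3 in the frame of carrier between 0.037 and 0.07 m and y of fish_tin3 in the frame of carrier between -0.13 and 0.13 m and linear speed of each of fish_tin0, fish_tin1, fish_tin2, fish_tin3 below 0.02 m/s and value of joint carrier_lid below 0.025 rad); the robot touches nothing.
It fails at once if the mug or the pepper grinder is knocked over or shifted by more than 4 cm (angle between any of spotted_mug, pepper_grinder's own z axis and vertical above 0.5 rad or distance of any of spotted_mug, pepper_grinder from where it was at the start of the episode above 0.04 m).
Of fish_tin0, fish_tin1, fish_tin2, fish_tin3 only 3 to 4 are there at a start; the rules pass over those that are not, and their reading is None.
At some moment in a run one of fish_tin0, fish_tin1, fish_tin2, fish_tin3 may be knocked a few centimetres aside while the robot is not near it.
Once in a run the grip may slacken for a moment while it holds something.
It also fails if it takes over 210 s, if anything falls off the work surface, if the arm or the gripper's body presses on something with over 40 N, if the wrist force passes 120 N, or if a joint passes its speed limit or range.

## Robot

A 7-joint arm with a two-finger parallel gripper is mounted at the origin on a cart in front of the work surface, level with it; the furniture and walls round the work are solid. World frame = base frame: x ahead of the robot, y to its left, z up, the work surface at z = 0. Lengths are in m, angles in rad, forces in N, time in s.
With the tool pointing down it reaches from about 0.35 to 0.775 m from the base axis. Payload 3.1 kg.
Tool frame: the origin (TCP) lies between the finger pads; the fingertips stand 14 mm ahead of it and the grasp point (between the pads) lies 5 mm behind it; z points along the fingers, y is the line along which they close (so a half turn about z gives the same grasp; the last joint's range is limited). The gripper opens to 85 mm and grips with 20 to 120 N. Pads are 22 mm wide; open, the fingers measure 114 mm over their backs; the gripper's body (76 mm by 85 mm) begins 54 mm behind the grasp point. The pads swing forward as they close: fully open they stand 13 mm farther back than shut.
Start: joints at [1.192, 0.311, 0.014, 1.512, -0.004, 1.319, -0.027], TCP at [0.182, -0.519, 0.245] pointing down, gripper open.
Joint ranges: [-2.7, 2.7], [-0.3, 1.91], [-1.27, 1.3], [0.12, 2.57], [-1.44, 4.58], [0.2, 2.03], [-3.05, 3.05]. Speed limits (rad/s): [2.79, 2.79, 3.14, 3.14, 3.14, 3.14, 3.14].

## Interface

Orientations are given as [roll, pitch, yaw] about the fixed x, y, z axes, in that order (R = Rz(yaw) Ry(pitch) Rx(roll)).
In Python, from workcell import bot, kinematics, readout, viewer gives the robot as it stands. The module is installed in compiled form; this text tells all that it offers. Calls block until the motion is done:
- bot.goto(position, orientation): joint-space move of the TCP to a pose.
- bot.move_l(position, rotation=None, feed=0.15): straight line of the TCP; rotation=None keeps the orientation; feed is the mean speed in m/s.
- bot.goto_joints(angles): joint-space move.
- bot.gripper_to(opening): opening from 0.0 (shut) to 1.0 (fully open); the grip force is fixed at half the most; returns when the fingers have stopped.
- bot.sleep(seconds).
- kinematics.inverse_kinematics(position, orientation): joint angles nearest the present ones, or None.
- readout.read_state(): the state.
- viewer.camera(name): name is "side" or "top"; returns the picture (480x640x3 uint8, red, green, blue); there is no depth.
- viewer.camera_params(name): a dict with "fx", "fy", "cx", "cy" (pixels), "R" (3x3) and "t" (3): a world point X has camera coordinates R X + t. Camera axes: x right, y down, z forward; pixel columns grow to the right and rows downward; lengths in m; the calibration is good to about 2 mm. A picture is of the moment at which its call begins. camera_params takes no time and is no camera call.
A pose or a line that the arm cannot do raises bot.IKError and nothing moves.
- bot.close_job(): hands the job in; it is judged then, once.
The state is a dict: "clock": time; "qpos": joint angles; "joint_vel": joint speeds; "tau": joint torques, N m; "position": TCP position; "orientation": TCP orientation; "wrist_force": force on the tool from outside, world axes, zero at the start; "wrist_torque": the same for the moment, N m; "gripper_width": opening from 0.0 (shut) to 1.0 (fully open); "grasp_force": force on a finger pad.
Only numpy, scipy, OpenCV 4.12 (cv2) and the standard library are available. Lean on these libraries where they do the work, as an engineer would, in place of code of your own. Each camera call takes 0.05 s, during which the arm holds its last target. There are 200 camera calls.

## Working session

There is one attempt and no reset: what is moved stays moved. The work goes in short steps, each a Python script; the robot and the scene stay as the last script left them, time stands still between calls to the robot, and variables do not carry over. Pictures are saved under pics/ and viewed, at most 14 in all, crops included, and the job is handed in when it is done.

```bash
mkdir -p pics
python3 - <<'E'
from workcell import bot,kinematics,readout,viewer
import cv2,numpy as np
for n in("top","side"):
    cv2.imwrite(f"pics/{n}0.png",viewer.camera(n)[:,:,::-1]); p=viewer.camera_params(n)
    print(n,p["fx"],p["fy"],p["cx"],p["cy"],np.round(p["R"],3).tolist(),np.round(p["t"],3).tolist(), np.round(-np.array(p["R"]).T@p["t"],3))
s=readout.read_state();print({k:np.round(v,3).tolist() for k,v in s.items()})
E
```

```text
top 619.3047279946366 619.3047279946366 321.2720505896589 240.8052298888949 [[0.084, -0.996, 0.004], [-0.917, -0.079, -0.392], [0.39, 0.029, -0.92]] [-0.046, 0.552, 1.398] [-0.036 -0.042  1.502]
side 453.88549119627993 453.88549119627993 319.68262031995016 239.22365622425207 [[0.907, -0.421, 0.004], [-0.194, -0.425, -0.884], [0.374, 0.801, -0.467]] [-0.52, 0.186, 0.715] [ 0.24  -0.712  0.501]
{'clock': 0.1, 'qpos': [1.192, 0.312, 0.014, 1.513, -0.004, 1.319, -0.027], 'joint_vel': [0.001, -0.002, -0.001, -0.003, -0.0, -0.001, 0.001], 'tau': [0.0, -38.085, 0.146, -23.124, 0.012, 0.008, -0.0], 'position': [0.182, -0.518, 0.244], 'orientation': [-3.139, 0.0, 0.337], 'wrist_force': [-0.354, 0.359, 0.093], 'wrist_torque': [-0.014, -0.026, 0.057], 'grasp_force': 0.0, 'gripper_width': 1.0}
```

View pics/top0.png

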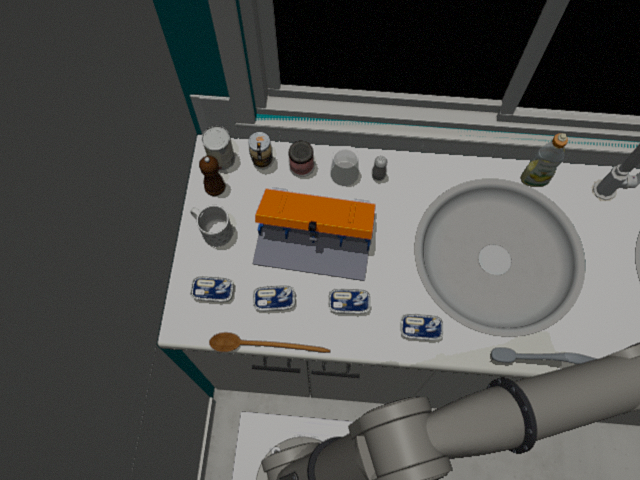

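View pics/side0.png

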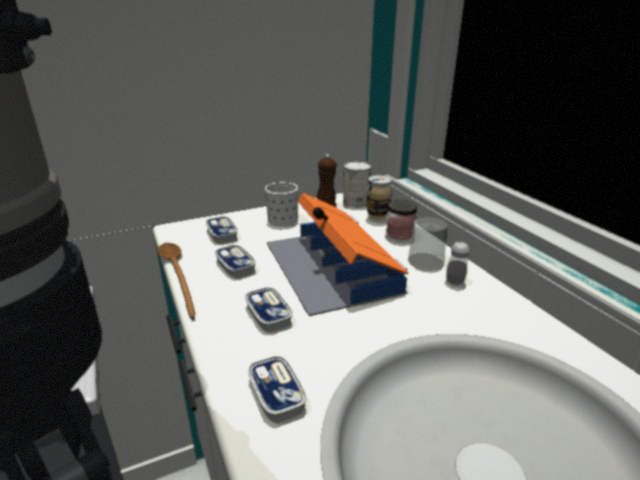

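```bash
cat > h.py <<'E'
from workcell import bot,kinematics,readout,viewer
import cv2,numpy as np
P={n:viewer.camera_params(n) for n in("top","side")}
K={n:np.array([[p["fx"],0,p["cx"]],[0,p["fy"],p["cy"]],[0,0,1]]) for n,p in P.items()}
def plane(n,uv,z):
    p=P[n];R=np.array(p["R"]);c=-R.T@np.array(p["t"])
    uv=np.atleast_2d(uv).astype(float)
    d=np.c_[uv,np.ones(len(uv))]@np.linalg.inv(K[n]).T@R
    return (c+d*((z-c[2])/d[:,2])[:,None])
def tri(a,b):
    M=[K[n]@np.c_[P[n]["R"],P[n]["t"]] for n in("top","side")]
    X=cv2.triangulatePoints(M[0],M[1],np.float64(a).reshape(2,1),np.float64(b).reshape(2,1))[:,0]
    return X[:3]/X[3]
def blobs(mask,lo,hi):
    n,l,st,c=cv2.connectedComponentsWithStats(mask.astype(np.uint8),connectivity=8)
    return [(l==i,c[i],st[i]) for i in range(1,n) if lo<st[i,4]<hi]
def hsv(rgb): return cv2.cvtColor(rgb,cv2.COLOR_RGB2HSV).astype(int)
E
python3 - <<'E'
from h import *
np.set_printoptions(precision=4,suppress=True)
for n in("top","side"):
    im=cv2.imread(f"pics/{n}0.png")[:,:,::-1].copy();H=hsv(im);h,s,v=H[...,0],H[...,1],H[...,2]
    blue=(abs(h-114)<14)&(s>120)&(v>30)
    blue=cv2.morphologyEx(blue.astype(np.uint8),cv2.MORPH_CLOSE,np.ones((7,7)))
    print(n)
    for m,c,st in blobs(blue,60,4000):
        cn=cv2.findContours(m.astype(np.uint8),0,1)[0][0][:,0]
        W=plane(n,cn,.024)[:,:2]
        r=cv2.minAreaRect(np.float32(W)*1000); print("blue",c,st[4],r)
    deck=(s>18)&(s<90)&(abs(h-118)<16)&(v>50)&(v<170)
    for m,c,st in blobs(deck,500,20000):
        print("deck?",c,st, )
    for m,c,st in blobs((h<15)&(s>200)&(v>150),500,9000):print("orange",c,st)
    for m,c,st in blobs((v<45),15,300):
        if 280<c[0]<340 and 190<c[1]<250:print("black",c,st)
    print(im[255,300] if n=="top" else im[270,300], H[255,300])
print(plane("top",[[256,266]],.006),tri((312,226),(320,213)))
E
```

```text
top
blue [216.7013 291.5065] 231 ((438.26043701171875, 260.7259216308594), (47.41084289550781, 76.42849731445312), 1.581474781036377)
blue [279.1372 299.4248] 226 ((429.4449768066406, 102.72797393798828), (47.8907356262207, 73.36466217041016), 8.20553207397461)
blue [354.0129 303.4292] 233 ((436.2892761230469, -86.10330200195312), (47.23299789428711, 73.59931945800781), 1.5891482830047607)
blue [428.3137 328.9689] 322 ((384.5834045410156, -269.2670593261719), (45.27412414550781, 72.68347930908203), 4.880246639251709)
deck? [310.7076 253.9419] [ 253  228  116   52 3218]
black [314.6884 231.7085] [294 222  46  17 199]
black [288.08 233.24] [285 229   8  10  25]
[104 104 114] [120  22 114]
side
blue [357.3947 271.0646] 2587 ((648.3505249023438, 21.8306884765625), (333.1513977050781, 130.6504364013672), 85.99614715576172)
blue [231.5    261.7051] 78 ((418.4184265136719, 87.67540740966797), (20.57755470275879, 41.94157409667969), 9.849933624267578)
blue [266.0222 310.7   ] 180 ((428.6770324707031, -99.74285888671875), (42.60447692871094, 49.71678161621094), 65.36639404296875)
blue [275.1835 393.2089] 474 ((378.81988525390625, -281.1478271484375), (48.69865417480469, 51.60560989379883), 69.16082000732422)
deck? [338.5352 269.563 ] [300 223  88  82 540]
black [318.9054 213.5541] [314 209  12  10  74]
[128 129 137] [113  15 133]
[[0.5142 0.1666 0.006 ]] [0.5849 0.0266 0.1278]
```

Run:
```python
import cv2
a=cv2.imread("pics/top0.png")
c=cv2.resize(a[182:282,185:385],None,fx=4,fy=4,interpolation=2);d=cv2.resize(a[275:345,185:450],None,fx=3,fy=3,interpolation=2)[:200,:800]
import numpy as np
o=np.zeros((600,800,3),np.uint8);o[:400,:800]=c;o[400:400+d.shape[0],:d.shape[1]]=d[:200]
cv2.imwrite("pics/crop0.png",o)
g=cv2.cvtColor(a,cv2.COLOR_BGR2GRAY);print(g[289,185:240].tolist());print(g[270:310,212].tolist());print(g[253,245:265].tolist(),g[262:285,310].tolist())
```

```text
[170, 171, 171, 170, 171, 165, 131, 135, 70, 23, 64, 113, 130, 129, 130, 129, 131, 131, 112, 75, 98, 103, 90, 69, 39, 30, 25, 25, 31, 29, 50, 72, 64, 75, 100, 111, 113, 132, 144, 115, 74, 47, 39, 38, 35, 75, 133, 128, 78, 84, 134, 172, 172, 172, 170]
[170, 171, 169, 172, 171, 173, 163, 116, 100, 86, 120, 166, 164, 148, 164, 166, 128, 70, 32, 25, 35, 31, 29, 28, 49, 40, 23, 21, 59, 128, 104, 73, 100, 111, 159, 173, 171, 170, 171, 171]
[171, 171, 170, 171, 170, 171, 172, 172, 167, 139, 106, 105, 105, 105, 105, 105, 108, 106, 105, 106] [106, 103, 106, 107, 105, 105, 107, 104, 108, 103, 84, 155, 175, 171, 171, 170, 169, 170, 172, 172, 172, 171, 172]
```

View pics/crop0.png

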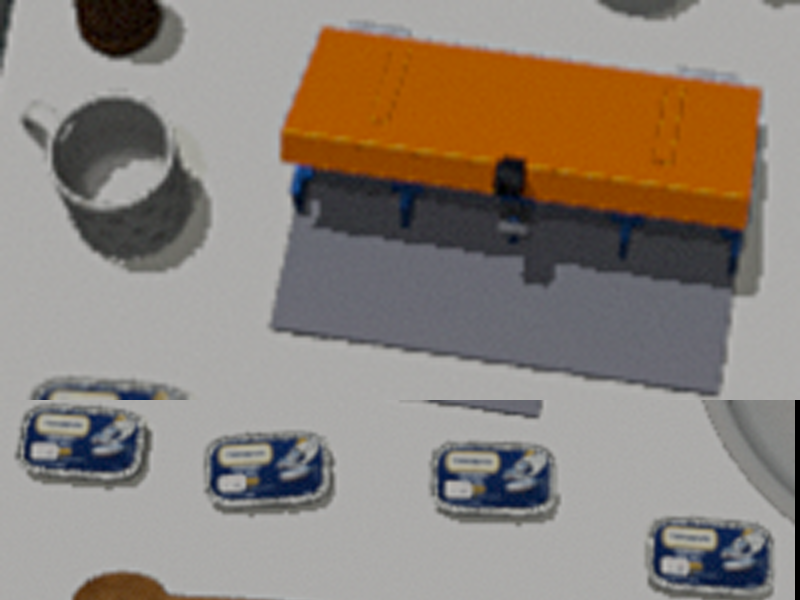

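```bash
cat >> h.py <<'E'
def tins(n,im,z=.024):
    H=hsv(im);h,s,v=H[...,0],H[...,1],H[...,2]
    m=((abs(h-112)<18)&(s>60)).astype(np.uint8)
    m=cv2.morphologyEx(cv2.morphologyEx(m,cv2.MORPH_CLOSE,np.ones((11,11))),cv2.MORPH_OPEN,np.ones((5,5)))
    out=[]
    for b,c,st in blobs(m,250,1300):
        cn=max(cv2.findContours(b.astype(np.uint8),0,1)[0],key=len)[:,0]
        W=plane(n,cn,z)[:,:2]; r=cv2.minAreaRect(np.float32(W)*1000)
        q=cv2.boxPoints(r);e=max(q[1]-q[0],q[2]-q[1],key=np.linalg.norm);a=np.arctan2(e[1],e[0])%np.pi
        out.append((np.array(r[0])/1000,a,sorted(r[1]),c))
    return out
def deck(im):
    H=hsv(im);h,s,v=H[...,0],H[...,1],H[...,2]
    m=(v<140)&(v>50)&(s>10)&(s<90)
    m=cv2.morphologyEx(m.astype(np.uint8),cv2.MORPH_OPEN,np.ones((3,3)))
    b=max(blobs(m,1500,9000),key=lambda q:-abs(q[1][0]-310)-abs(q[1][1]-255))[0]
    cn=max(cv2.findContours(b.astype(np.uint8),0,1)[0],key=len)[:,0]
    return b,cn
E
python3 - <<'E'
from h import *
np.set_printoptions(precision=4,suppress=True)
for n in("top","side"):
    im=cv2.imread(f"pics/{n}0.png")[:,:,::-1].copy()
    for t in tins(n,im):print(n,t)
im=cv2.imread("pics/top0.png");g=cv2.GaussianBlur(cv2.cvtColor(im,6),(3,3),0).astype(float)
def cross(px,axis,lo,hi,lev):  # subpixel crossing of level along row/col
    l=g[px,lo:hi] if axis=='r' else g[lo:hi,px]
    i=np.where(np.diff(np.sign(l-lev)))[0]
    return [lo+k+(lev-l[k])/(l[k+1]-l[k]) for k in i]
L=[(cross(r,'r',240,270,138)[0],r) for r in range(246,261)]
R=[(cross(r,'r',355,385,138)[-1],r) for r in range(256,275)]
F=[(c,cross(c,'c',255,295,138)[-1]) for c in range(262,358,4)]
print([round(x[0],1) for x in R])
W=[plane("top",x,.006)[:,:2] for x in(L,R)]; WF=plane("top",F,.0)[:,:2]
f=lambda w:cv2.fitLine(np.float32(w),cv2.DIST_HUBER,0,1e-4,1e-4).ravel()
for w in W+[WF]:
    l=f(w);print(l,np.arctan2(l[1],l[0]))
def inter(a,b):
    t=np.linalg.solve(np.c_[a[:2],-b[:2]],b[2:]-a[2:]);return a[2:]+t[0]*a[:2]
A=inter(f(W[0]),f(WF));B=inter(f(W[1]),f(WF));print("corners",A,B,np.linalg.norm(A-B),"yaw",np.arctan2(*(-(A-B)[[0,1]]*[1,-1])[::1]))
E
python3 - <<'E'
import cv2
a=cv2.imread("pics/side0.png");cv2.imwrite("pics/crop1.png",cv2.resize(a[185:335,255:415],None,fx=4,fy=4,interpolation=2))
E
```

```text
top (array([0.4382, 0.2687]), np.float32(1.6562549), [50.18905258178711, 91.22254943847656], array([212.4809, 289.7432]))
top (array([0.4279, 0.1114]), np.float32(1.6563331), [49.617164611816406, 90.46134185791016], array([273.0529, 297.9549]))
top (array([ 0.4363, -0.0784]), np.float32(1.6561636), [49.44649124145508, 90.22109985351562], array([348.5208, 300.9938]))
top (array([ 0.3849, -0.2596]), np.float32(1.5798889), [50.23272705078125, 90.97057342529297], array([421.0522, 326.8636]))
top (array([0.2353, 0.2891]), np.float32(0.9303528), [28.755937576293945, 149.07167053222656], array([188.9835, 368.457 ]))
side (array([0.422 , 0.0968]), np.float32(1.278487), [50.40375900268555, 63.08281707763672], array([234.3424, 260.3735]))
side (array([ 0.4335, -0.0809]), np.float32(1.6611949), [47.151634216308594, 89.02191162109375], array([266.6648, 307.9774]))
side (array([ 0.3834, -0.2617]), np.float32(1.5982246), [49.0963134765625, 89.94103240966797], array([272.3084, 387.2991]))
[np.float64(368.4), np.float64(367.7), np.float64(367.6), np.float64(367.4), np.float64(367.3), np.float64(367.4), np.float64(367.4), np.float64(367.2), np.float64(366.8), np.float64(366.6), np.float64(366.4), np.float64(366.3), np.float64(366.3), np.float64(366.3), np.float64(366.3), np.float64(366.3), np.float64(366.0), np.float64(365.5), np.float64(365.2)]
[ 0.9976 -0.069   0.5499  0.1763] -0.06910247
[ 0.9982 -0.0607  0.5392 -0.1179] -0.060725067
[ 0.0791 -0.9969  0.47    0.0443] -1.4916478
corners [0.4591 0.1826] [ 0.4826 -0.1145] 0.29799876 yaw 0.07914849884507937
```

View pics/crop1.png

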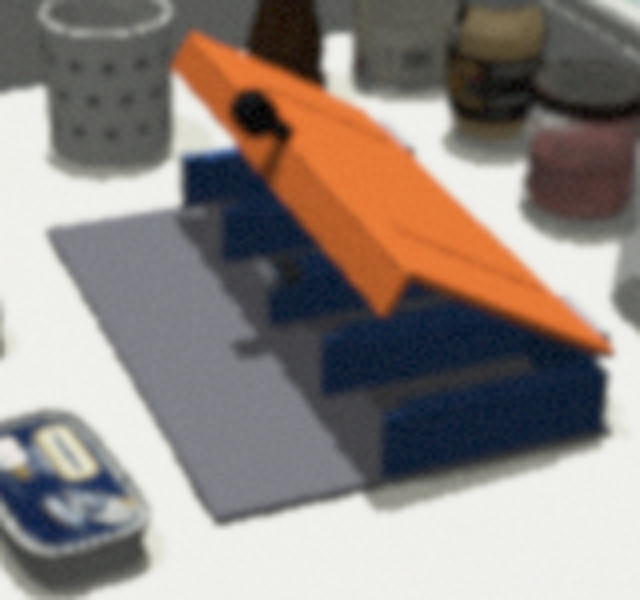

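Run:
```python
from h import *
np.set_printoptions(precision=4,suppress=True)
im=cv2.imread("pics/top0.png");g=cv2.GaussianBlur(cv2.cvtColor(im,6),(3,3),0).astype(float)
def cross(l,lo,lev):
    i=np.where(np.diff(np.sign(l-lev)))[0]
    return [lo+k+(lev-l[k])/(l[k+1]-l[k]) for k in i]
L=[(cross(g[r,240:270],240,138)[0],r) for r in range(246,261)]
R=[(cross(g[r,355:385],355,138)[-1],r) for r in range(258,275)]
F=[]
for c in range(260,360,4):
    e=int(264.5+(c-254)*.14);F.append((c,cross(g[e-6:e+7,c],e-6,138)[-1]))
f=lambda w:cv2.fitLine(np.float32(w),cv2.DIST_HUBER,0,1e-4,1e-4).ravel()
def inter(a,b):
    t=np.linalg.solve(np.c_[a[:2],-b[:2]],b[2:]-a[2:]);return a[2:]+t[0]*a[:2]
ls=[f(x) for x in(L,R,F)]
pa,pb=inter(ls[0],ls[2]),inter(ls[1],ls[2]);print("px",pa,pb)
print("tri",tri(pa,(267.5,243.3)),tri(pb,(309.5,315.5)))
for z in(0.,.003,.006):
    A,B=plane("top",[pa,pb],z)[:,:2];y=(A-B)/np.linalg.norm(A-B);x=np.array([y[1],-y[0]])
    print(z,A,B,np.linalg.norm(A-B),np.arctan2(x[1],x[0]),"origin",(A+B)/2+.085*x)
T=tri((312.8,226),(318.8,213.3));print("tab",T)
for k in(L,R):
    w=plane("top",k,.006);l=f(w[:,:2]);print(l,np.arctan2(l[1],l[0]))
for name,p,z in(("mug",(90,150),.0),):pass
print(plane("top",[[213,185],[214,222]],.05))
```

```text
px [251.5583 264.4391] [364.5949 281.182 ]
tri [ 0.5212  0.1796 -0.0014] [ 0.4986 -0.1153  0.0029]
0.0 [0.5197 0.1794] [ 0.4989 -0.1153] 0.29547915398844554 -0.07041856276166711 origin [0.5941 0.0261]
0.003 [0.5186 0.179 ] [ 0.4978 -0.1152] 0.29488917835575784 -0.07041856276166651 origin [0.593  0.0259]
0.006 [0.5175 0.1786] [ 0.4967 -0.115 ] 0.2942992027230702 -0.07041856276166704 origin [0.5919 0.0258]
tab [0.5834 0.0248 0.1291]
[ 0.9976 -0.069   0.5499  0.1763] -0.06910247
[ 0.998  -0.0636  0.5364 -0.1175] -0.06368205
[[0.7158 0.3025 0.05  ]
 [0.6091 0.2835 0.05  ]]
```

```bash
cat >> h.py <<'E'
O=np.array([.593,.026]);YAW=-.069
def c2w(x,y,z): 
    c,s=np.cos(YAW),np.sin(YAW);return [O[0]+c*x-s*y,O[1]+s*x+c*y,z]
def w2c(p):
    c,s=np.cos(YAW),np.sin(YAW);d=np.array(p[:2])-O;return np.array([c*d[0]+s*d[1],-s*d[0]+c*d[1]])
D=lambda yaw=YAW:[np.pi,0,yaw]
def tab(th): return .118-.1541*np.cos(th+.039),.044+.1541*np.sin(th+.039)
def st(tag=""):
    s=readout.read_state();f=np.array(s["wrist_force"]);c,sn=np.cos(YAW),np.sin(YAW)
    F=[c*f[0]+sn*f[1],-sn*f[0]+c*f[1],f[2]]
    print(tag,"t%.1f"%s["clock"],"P",np.round(s["position"],4),"carr",np.round(w2c(s["position"]),4),"F",np.round(F,1),"w %.3f g %.1f"%(s["gripper_width"],s["grasp_force"]),flush=True)
    return s,np.array(F)
E
python3 - <<'E'
from h import *
x,z=tab(.549);print(x,z)
bot.goto(c2w(x-.001,0,z+.08),D());st()
bot.move_l(c2w(x-.001,0,z-.001),D(),feed=.1);s0,_=st("down")
bot.gripper_to(0.0);s,F=st("closed")
for n in("top","side"):cv2.imwrite(f"pics/{n}1.png",viewer.camera(n)[:,:,::-1])
o=np.hstack([cv2.imread(f"pics/{n}1.png")[150:350,200:400] for n in("top","side")]);cv2.imwrite("pics/g1.png",cv2.resize(o,None,fx=2,fy=2))
E
```

```text
-0.010219172906451357 0.1294789664138818
 t2.5 P [0.5819 0.0252 0.2094] carr [-0.011  -0.0016] F [-0.5 -0.5 -1. ] w 1.002 g 0.0
down t3.5 P [0.5824 0.0269 0.1292] carr [-0.0106  0.0002] F [ 0.1 -0.1  0.4] w 1.000 g 0.0
closed t4.1 P [0.5818 0.0277 0.1287] carr [-0.0113  0.0009] F [0.1 2.1 0.2] w 0.196 g 61.1
```

View pics/g1.png

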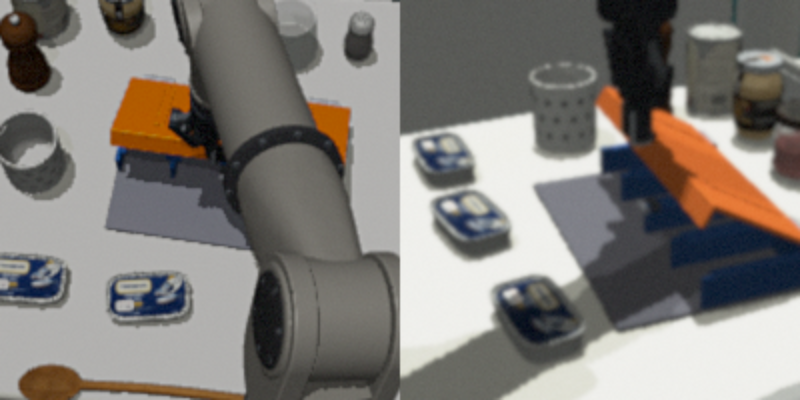

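```bash
sed -i 's/^O=.*;YAW/O=np.array([.593,.027]);YAW/' h.py
python3 - <<'E'
from h import *
for th in np.append(np.arange(.6,1.5,.1),[1.5,1.53]):
    x,z=tab(th);bot.move_l(c2w(x-.001*(th<1),0,z-.001),D(),feed=.1)
    s,F=st("%.2f"%th)
    if np.linalg.norm(F)>35: print("stop");break
E
```

```text
0.60 t4.4 P [0.5855 0.0275 0.134 ] carr [-0.0075 -0.0001] F [-0.1  1.8 -3.8] w 0.197 g 60.5
0.70 t4.7 P [0.5958 0.0267 0.1463] carr [ 0.0028 -0.0001] F [ 0.6  1.2 -4.1] w 0.200 g 59.7
0.80 t5.0 P [0.6069 0.0259 0.1573] carr [ 0.0139 -0.0001] F [-0.3  1.8 -5.2] w 0.198 g 58.9
0.90 t5.3 P [0.6192 0.0251 0.1672] carr [ 0.0262 -0.0001] F [ 1.4  2.  -6.1] w 0.197 g 58.8
1.00 t5.6 P [0.6319 0.0242 0.1756] carr [ 0.039  -0.0002] F [ 0.2  0.8 -7. ] w 0.200 g 58.8
1.10 t6.0 P [0.6461 0.0232 0.1829] carr [ 0.0532 -0.0001] F [-0.9  1.2 -4.5] w 0.197 g 58.8
1.20 t6.3 P [0.6607 0.0221 0.1887] carr [ 0.0678 -0.0002] F [-0.9  1.1 -4.9] w 0.193 g 58.8
1.30 t6.6 P [0.6756 0.0211 0.193 ] carr [ 0.0828 -0.0002] F [-0.3  0.1 -5.3] w 0.195 g 58.6
1.40 t6.9 P [0.6905 0.02   0.1958] carr [ 0.0978 -0.0002] F [-1.3 -0.7 -3.8] w 0.193 g 58.5
1.50 t7.2 P [0.7058 0.0189 0.1972] carr [ 0.1131 -0.0003] F [-1.8 -0.4 -3.2] w 0.193 g 58.5
1.53 t7.4 P [0.71   0.0187 0.1973] carr [ 0.1173 -0.0003] F [-3.5 -1.5 -2.6] w 0.195 g 58.9
```

```bash
sed -i 's/^O=.*;YAW=.*/O=np.array([.593,.0272]);YAW=-.072/' h.py
cat >> h.py <<'E'
OFF=.030
def pick(c,a):
    "c: tin centre, a: direction of its length"
    best=None
    for psi in (a,a-np.pi):
        p=[c[0]-OFF*np.cos(psi),c[1]-OFF*np.sin(psi)]
        q=kinematics.inverse_kinematics(p+[.08],D(psi))
        if q is not None and (best is None or abs(q[6])<best[0]): best=(abs(q[6]),psi,p)
    _,psi,p=best;print("psi",psi)
    bot.gripper_to(1.0);bot.goto(p+[.08],D(psi));bot.move_l(p+[.022],D(psi),feed=.1)
    _,F0=st("over")
    for z in np.arange(.020,.0105,-.002):
        bot.move_l(p+[z],D(psi),feed=.03);_,F=st("z%.3f"%z)
        if F[2]-F0[2]>4: z+=.002;bot.move_l(p+[z],D(psi));break
    bot.gripper_to(0.0);s,_=st("grip")
    bot.move_l(p+[.08],D(psi),feed=.12);s,_=st("lift")
    return z
def insert(by,z0,xin=-.016):
    bot.goto(c2w(-.095,by,.08),D());bot.gripper_to(0.0);s,F0=st("pre")
    bot.move_l(c2w(-.095,by,z0+.012),D(),feed=.1);bot.move_l(c2w(-.095,by,z0+.0075),D(),feed=.03)
    _,F0=st("low");dy=0
    for x in np.linspace(-.085,xin,10):
        bot.move_l(c2w(x,by+dy,z0+.0075),D(),feed=.06);_,F=st("in %.1f"%(dy*1e3))
        if abs(F[0]-F0[0])>25: print("JAM");return False
        fy=F[1]-F0[1]
        if abs(fy)>3: dy+=np.clip(fy*.00015,-.001,.001)
    return True
def push(by,x0=-.072):
    bot.gripper_to(1.0);st("open")
    s=readout.read_state()["position"];c=w2c(s);bot.move_l([s[0],s[1],.09],feed=.15)
    bot.gripper_to(0.0);bot.move_l(c2w(x0,by,.09),D(),feed=.2);bot.move_l(c2w(x0,by,.026),D(),feed=.12);_,F0=st("behind")
    for x in np.r_[np.arange(-.055,-.012,.01),np.arange(-.012,.0001,.002)]:
        bot.move_l(c2w(x,by,.026),D(),feed=.06);_,F=st("push")
        if F0[0]-F[0]>10 : break
    bot.move_l(c2w(x-.03,by,.026),D(),feed=.12)
    bot.move_l(c2w(x-.03,by,.12),D(),feed=.2)
E
python3 - <<'E'
from h import *
p=readout.read_state()["position"]
bot.gripper_to(1.0);bot.move_l([p[0],p[1],.27],feed=.15);st("off")
bot.goto(c2w(-.05,-.036,.25),D())
z=pick([.435,-.0795],1.657)
cv2.imwrite("pics/side2.png",viewer.camera("side")[:,:,::-1])
print(z)
E
```

```text
off t8.7 P [0.7097 0.0187 0.2691] carr [ 1.17e-01 -1.00e-04] F [-0.4 -0.5 -0.7] w 1.002 g 0.0
psi 1.657
over t11.9 P [ 0.4381 -0.1092  0.0223] carr [-0.1447 -0.1472] F [0.4 0.4 0.9] w 1.000 g 0.0
z0.020 t12.2 P [ 0.4379 -0.1095  0.0204] carr [-0.1449 -0.1475] F [-0.3 -1.1  0.5] w 1.000 g 0.0
z0.018 t12.4 P [ 0.4375 -0.1094  0.018 ] carr [-0.1453 -0.1475] F [-0.5  0.9  0. ] w 0.997 g 0.0
z0.016 t12.7 P [ 0.4374 -0.1094  0.0159] carr [-0.1453 -0.1474] F [ 0.8 -0.3  0.5] w 0.999 g 0.0
z0.014 t12.9 P [ 0.4374 -0.1093  0.0138] carr [-0.1454 -0.1474] F [-0.4 -0.4 -1. ] w 1.005 g 0.0
z0.012 t13.2 P [ 0.4374 -0.1093  0.0119] carr [-0.1453 -0.1474] F [ 1.  -0.1  0.3] w 1.000 g 0.0
grip t13.5 P [ 0.4376 -0.1094  0.0122] carr [-0.1452 -0.1474] F [-1.1 -0.6  2. ] w 0.702 g 6.8
lift t14.3 P [ 0.4369 -0.1095  0.0795] carr [-0.1459 -0.1476] F [ 0.  -0.5 -1. ] w 0.677 g 64.2
0.012000000000000007
```

View pics/side2.png

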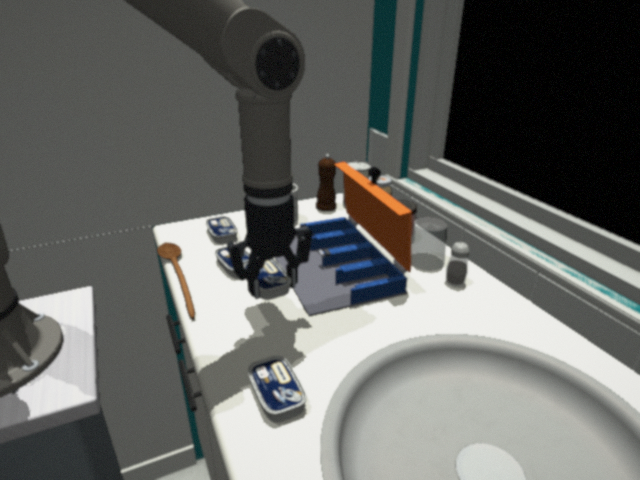

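```bash
sed -i 's/bot.gripper_to(0.0);s,_=st("grip")/bot.gripper_to(0.0);bot.sleep(.3);s,_=st("grip")/' h.py
python3 - <<'E'
from h import *
bot.goto(c2w(-.095,-.036,.08),D());bot.move_l(c2w(-.095,-.036,.03),D(),feed=.1);st()
a,b=[viewer.camera(n)[:,:,::-1] for n in("top","side")]
cv2.imwrite("pics/pre.png",cv2.resize(np.hstack([a[180:330,200:400],b[185:335,215:415]]),None,fx=2,fy=2,interpolation=2))
E
```

```text
t16.5 P [ 0.496  -0.0018  0.0302] carr [-0.0947 -0.0359] F [ 0.7  0.5 -0.5] w 0.681 g 64.2
```

View pics/pre.png

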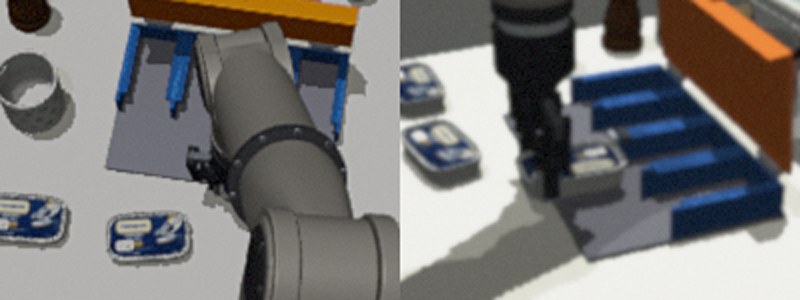

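Run:
```python
from h import *
ok=insert(-.036,.012)
cv2.imwrite("pics/ins.png",cv2.resize(viewer.camera("side")[185:335,215:415,::-1],None,fx=3,fy=3,interpolation=2))
if ok: push(-.036)
```

```text
pre t17.2 P [ 0.4945 -0.002   0.079 ] carr [-0.0961 -0.0363] F [ 0.1  0.2 -1.6] w 0.681 g 64.6
low t18.2 P [ 0.4958 -0.0019  0.0197] carr [-0.0949 -0.036 ] F [-0.3  0.  -1.3] w 0.679 g 64.6
in 0.0 t18.5 P [ 0.5066 -0.0026  0.0197] carr [-0.0841 -0.036 ] F [ 0.3  0.1 -1.4] w 0.677 g 64.6
in 0.0 t18.8 P [ 0.5138 -0.0032  0.0195] carr [-0.0768 -0.036 ] F [-0.6  0.  -0.9] w 0.678 g 64.6
in 0.0 t19.1 P [ 0.5213 -0.0037  0.0195] carr [-0.0693 -0.036 ] F [-0.5  0.1 -1. ] w 0.677 g 64.6
in 0.0 t19.3 P [ 0.5289 -0.0043  0.0196] carr [-0.0617 -0.036 ] F [ 1.2  0.6 -1.1] w 0.678 g 64.6
in 0.0 t19.6 P [ 0.5365 -0.0048  0.0195] carr [-0.054 -0.036] F [-0.9  0.3 -1.3] w 0.676 g 64.6
in 0.0 t19.9 P [ 0.5442 -0.0053  0.0195] carr [-0.0463 -0.036 ] F [ 0.3  0.4 -0.3] w 0.675 g 64.6
in 0.0 t20.1 P [ 0.5519 -0.0059  0.0196] carr [-0.0387 -0.036 ] F [0.4 0.4 0.2] w 0.677 g 64.6
in 0.0 t20.4 P [ 0.5595 -0.0065  0.0195] carr [-0.031 -0.036] F [-0.2  0.6 -0.9] w 0.678 g 64.6
in 0.0 t20.7 P [ 0.5671 -0.007   0.0195] carr [-0.0234 -0.036 ] F [ 0.5 -0.7 -1.3] w 0.680 g 64.6
in 0.0 t21.0 P [ 0.572  -0.0073  0.
[... 692 characters left out ...]
6 ] F [-0.4  0.7  0.4] w -0.002 g 0.0
push t25.9 P [ 0.5786 -0.0079  0.026 ] carr [-0.0119 -0.036 ] F [-1.1  0.4 -0.1] w 0.003 g 0.0
push t26.1 P [ 0.5804 -0.008   0.026 ] carr [-0.01  -0.036] F [-0.4 -0.4  0.5] w 0.007 g 0.3
push t26.4 P [ 0.5826 -0.0081  0.0259] carr [-0.0078 -0.036 ] F [-0.8  0.  -0.7] w -0.000 g 0.2
push t26.6 P [ 0.5848 -0.0083  0.026 ] carr [-0.0057 -0.036 ] F [ 0.6 -0.1 -0.5] w -0.002 g 0.1
push t26.9 P [ 0.5868 -0.0084  0.026 ] carr [-0.0036 -0.036 ] F [-0.1 -0.5 -0.8] w 0.000 g 0.1
push t27.1 P [ 0.5873 -0.0085  0.0258] carr [-0.0031 -0.036 ] F [-4.1  0.4  2.2] w 0.003 g 2.2
push t27.4 P [ 0.5874 -0.0085  0.0257] carr [-0.003 -0.036] F [-8.2  0.3  6.4] w 0.005 g 4.1
```

Run:
```python
from h import *
bot.goto(c2w(-.25,-.25,.25),D())
a,b=[viewer.camera(n) for n in("top","side")];st()
for t in tins("top",a,.024):print(t)
cv2.imwrite("pics/aft.png",cv2.resize(np.hstack([a[180:330,200:400],b[185:335,215:415]])[:,:,::-1],None,fx=2,fy=2,interpolation=2))
```

```text
t29.7 P [ 0.3264 -0.2033  0.2494] carr [-0.2493 -0.2491] F [ 0.5 -0.6  0.3] w -0.001 g 0.0
(array([1.28653516, 0.48029834]), np.float32(1.7563705), [125.41244506835938, 152.32559204101562], array([179.31808511,  18.85425532]))
(array([0.43682333, 0.26856772]), np.float32(1.6563885), [47.51991653442383, 91.22042083740234], array([212.86180422, 290.04222649]))
(array([0.42782806, 0.11133608]), np.float32(1.6740012), [49.72157287597656, 89.85383605957031], array([275.18253968, 299.24801587]))
(array([0.22745509, 0.28031601]), np.float32(0.873261), [27.106216430664062, 94.597900390625], array([192.67708333, 371.62152778]))
```

View pics/aft.png

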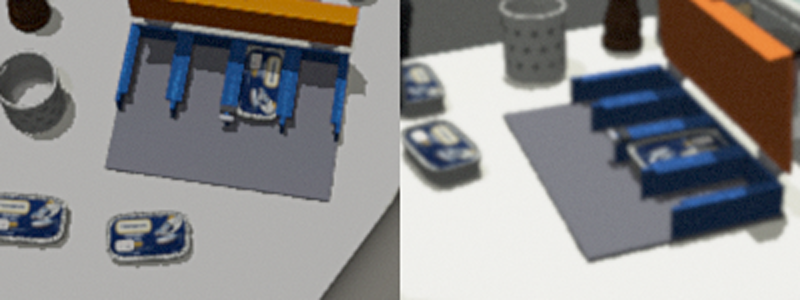

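```bash
cat >> h.py <<'E'
def look(near):
    r=[t for t in tins("top",viewer.camera("top")) if np.hypot(*(t[0]-near))<.06 and t[2][1]>75]
    print("look",r);t=r[0];return t[0]-[.001,.001],(t[1] if t[1]>.6 else t[1])
E
python3 - <<'E' | grep -v "^z0\|^in.*F \[[- ][0-2]"
from h import *
c,a=look([.428,.111]);z=pick(c,a)
if insert(.036,z,-.023): push(.036,-.08)
bot.goto(c2w(-.2,-.2,.2),D())
c,a=look([.437,.269]);z=pick(c,a)
if insert(.108,z,-.022): push(.108,-.08)
cv2.imwrite("pics/b.png",cv2.resize(np.hstack([x[180:330,200:400] if i==0 else x[185:335,215:415] for i,x in enumerate([viewer.camera(n) for n in("top","side")])])[:,:,::-1],None,fx=2,fy=2,interpolation=2))
E
```

```text
look [(array([0.4279119 , 0.11138603]), np.float32(1.6563331), [49.617164611816406, 90.46134185791016], array([273.03271028, 297.9423676 ]))]
psi 1.6563331
over t32.6 P [0.4299 0.0805 0.0223] carr [-0.1665  0.0415] F [-0.3  0.   1. ] w 1.001 g 0.0
grip t34.5 P [0.4299 0.0805 0.0128] carr [-0.1665  0.0415] F [-1.6 -1.   6.1] w 0.677 g 62.4
lift t35.2 P [0.4288 0.0801 0.0794] carr [-0.1676  0.0409] F [-0.7  0.5 -1.9] w 0.676 g 64.3
pre t36.8 P [0.5006 0.0699 0.0799] carr [-0.0952  0.0359] F [ 0.7  0.4 -2.2] w 0.680 g 64.3
low t37.8 P [0.501  0.0699 0.0197] carr [-0.0949  0.036 ] F [ 0.3  0.2 -0.9] w 0.684 g 64.2
open t40.9 P [0.5728 0.0648 0.0197] carr [-0.0229  0.0361] F [-0.  -0.5 -0.3] w 0.998 g 0.0
behind t43.4 P [0.5167 0.069  0.0263] carr [-0.0791  0.0362] F [0.5 0.3 0.8] w -0.002 g 0.0
push t44.0 P [0.5409 0.0671 0.026 ] carr [-0.0549  0.036 ] F [ 0.3 -0.7 -0.3] w -0.006 g 0.0
push t44.3 P [0.5511 0.0663 0.026 ] carr [-0.0446  0.036 ] F [ 0.   0.5 -0.2] w 0.000 g 0.0
push t44.6 P [0.5612 0.0655 0.026 ] carr [-0.0345  0.0359] F [-1.3 -0.4 -0.5] w 0.001 g 0.0
push t45.0 P [0.5712 
[... 2023 characters left out ...]
rr [-0.0145  0.1079] F [ 0.3 -0.5  0.6] w -0.003 g 0.0
push t65.0 P [0.589  0.1358 0.026 ] carr [-0.0118  0.108 ] F [-0.3  0.  -0. ] w 0.001 g 0.0
push t65.3 P [0.5906 0.1357 0.026 ] carr [-0.0102  0.1081] F [-0.8  0.8  0.2] w -0.000 g 0.5
push t65.5 P [0.5929 0.1356 0.026 ] carr [-0.0079  0.1081] F [-1.6 -0.1 -0. ] w 0.002 g 0.5
push t65.8 P [0.5951 0.1353 0.026 ] carr [-0.0057  0.108 ] F [-0.7  0.1 -0.8] w 0.004 g 0.3
push t66.0 P [0.5972 0.1351 0.026 ] carr [-0.0036  0.1079] F [-0.8 -0.2  0.1] w 0.002 g 0.3
push t66.3 P [0.5975 0.1351 0.0259] carr [-0.0033  0.108 ] F [-5.5 -1.9  3.8] w 0.001 g 2.6
push t66.5 P [0.5976 0.1352 0.0258] carr [-0.0032  0.108 ] F [-8.5 -1.1  6.3] w -0.002 g 4.4
```

View pics/b.png

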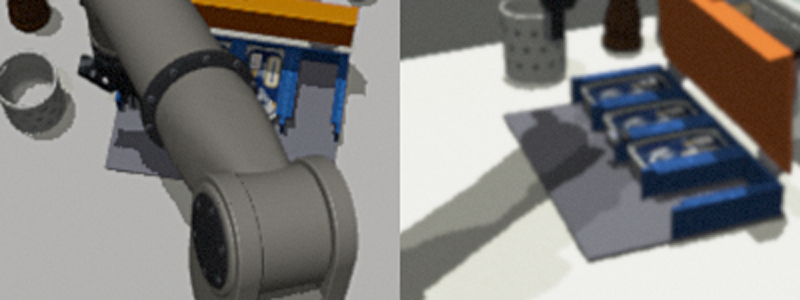

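Three tins sit home in the left three bays (side-view half, around (620,85), (655,120) and (680,150)). Next is the last tin.

```bash
python3 - <<'E' | grep -v "^z0\|^in.*F \[[- ][0-2]\|push.*g 0"
from h import *
bot.goto(c2w(-.13,.15,.25),D())
c,a=look([.385,-.26]);z=pick(c,a)
if insert(-.108,z,-.022): push(-.108,-.08)
bot.goto(c2w(-.2,-.25,.25),D());st("end")
cv2.imwrite("pics/c.png",cv2.resize(np.hstack([x[180:330,200:400] if i==0 else x[185:335,215:415] for i,x in enumerate([viewer.camera(n) for n in("top","side")])])[:,:,::-1],None,fx=2,fy=2,interpolation=2))
E
```

```text
look [(array([ 0.38497208, -0.2596882 ]), np.float32(1.5829698), [50.06349563598633, 90.9680404663086], array([421.04215116, 326.84883721]))]
psi 1.5829698
over t72.2 P [ 0.3848 -0.2908  0.0223] carr [-0.1847 -0.3321] F [-0.1 -0.7  1. ] w 1.000 g 0.0
grip t74.1 P [ 0.3845 -0.2907  0.0126] carr [-0.1851 -0.3321] F [-0.1  0.7  6.1] w 0.678 g 63.0
lift t74.8 P [ 0.3836 -0.2904  0.0793] carr [-0.186  -0.3318] F [-0.5  0.4 -2.4] w 0.683 g 64.3
pre t76.8 P [ 0.4904 -0.0742  0.08  ] carr [-0.0951 -0.1085] F [ 0.6  0.7 -1.6] w 0.677 g 64.3
low t77.8 P [ 0.4906 -0.0737  0.0197] carr [-0.0949 -0.108 ] F [ 0.9  0.4 -0.7] w 0.683 g 64.3
open t80.9 P [ 0.5634 -0.0789  0.0197] carr [-0.0218 -0.108 ] F [ 0.2 -0.  -0.7] w 0.999 g 0.0
behind t83.5 P [ 0.5063 -0.0747  0.0263] carr [-0.0791 -0.1079] F [-0.4  0.6  0.6] w -0.001 g 0.0
push t86.8 P [ 0.5822 -0.0803  0.0258] carr [-0.003 -0.108] F [-4.5 -1.2  2.7] w 0.000 g 2.2
push t87.0 P [ 0.5823 -0.0803  0.0257] carr [-0.003 -0.108] F [-8.1  0.4  5.9] w 0.003 g 4.2
end t89.1 P [ 0.3761 -0.2067  0.249 ] carr [-0.1995 -0.2489] F [ 0.1  0.2 -0.5] w 0.002 g 0.0
```

View pics/c.png

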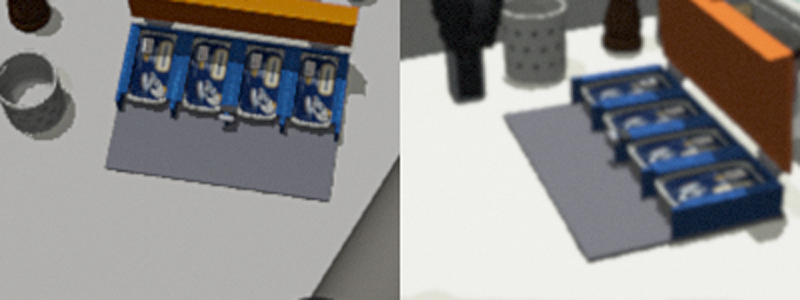

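Run:
```python
from h import *
x,z=tab(1.53)
bot.goto(c2w(-.1,0,.28),D());bot.gripper_to(.6);bot.goto(c2w(x,0,.28),D());bot.move_l(c2w(x,0,z-.001),D(),feed=.1);st("at")
bot.gripper_to(0);bot.sleep(.2);s,F=st("pinch")
if .1<s["gripper_width"]<.3:
  for th in np.append(np.arange(1.45,.25,-.1),.2):
    x,z=tab(th);bot.move_l(c2w(x,0,z-.001),D(),feed=.1);_,F=st("%.2f"%th)
    if np.linalg.norm(F)>35:print("stop");break
```

```text
at t92.6 P [0.7109 0.0189 0.1983] carr [0.1182 0.0002] F [-0.4  0.4 -0.6] w 0.602 g 0.0
pinch t93.2 P [0.7109 0.0186 0.1981] carr [ 1.182e-01 -1.000e-04] F [ 0.7 -1.   4.5] w 0.195 g 59.7
1.45 t93.5 P [0.6993 0.0194 0.1974] carr [ 1.066e-01 -1.000e-04] F [ 2.1 -0.7  4.2] w 0.195 g 59.7
1.35 t93.8 P [0.6833 0.0206 0.1953] carr [ 0.0906 -0.0001] F [ 1.2 -1.   4.9] w 0.196 g 60.8
1.25 t94.1 P [0.6681 0.0216 0.1918] carr [ 0.0753 -0.0001] F [ 0.3 -1.   6.5] w 0.196 g 62.0
1.15 t94.4 P [0.6531 0.0228 0.1867] carr [ 0.0602 -0.0001] F [-0.6 -1.   7.4] w 0.198 g 63.0
1.05 t94.7 P [0.6387 0.0237 0.1801] carr [ 0.0459 -0.0002] F [-1.6 -1.6  8.4] w 0.195 g 63.6
0.95 t95.0 P [0.625  0.0247 0.1721] carr [ 0.0321 -0.0002] F [-2.6 -0.8  7.7] w 0.195 g 64.2
0.85 t95.3 P [0.6121 0.0256 0.1627] carr [ 0.0192 -0.0002] F [-2.7 -1.   7.6] w 0.190 g 65.0
0.75 t95.6 P [0.6007 0.0264 0.1522] carr [ 0.0077 -0.0002] F [-4.2 -1.   7.2] w 0.196 g 65.5
0.65 t95.9 P [0.5898 0.0272 0.1402] carr [-0.0032 -0.0002] F [-3.9 -0.6  5.5] w 0.191 g 65.9
0.55 t96.2 P [0.5805 0.0279 0.1276] carr [-0.0125 -0.0002] F [-5.9 -1.5  5.2] w 0.194 g 66.4
0.45 t96.5 P [0.5731 0.0284 0.1148] carr [-0.0199 -0.0002] F [-5.4 -2.   5.6] w 0.195 g 66.9
0.35 t96.8 P [0.5666 0.0288 0.1007] carr [-0.0264 -0.0003] F [-5.3 -1.1  3.6] w 0.192 g 67.2
0.20 t97.2 P [0.5597 0.0294 0.0786] carr [-0.0334 -0.0002] F [-5.6 -1.   1.6] w 0.191 g 67.5
```

Run:
```python
from h import *
bot.gripper_to(.6);p=readout.read_state()["position"];bot.move_l([p[0]-.003,p[1],p[2]+.06],feed=.12)
bot.gripper_to(0.0);bot.move_l(c2w(-.002,.05,.13),D(),feed=.2);_,F0=st("above")
for z in np.append(np.arange(.105,.064,-.004),np.arange(.064,.051,-.0015)):
    bot.move_l(c2w(-.002,.05,z),D(),feed=.05);_,F=st("z%.4f"%z)
    if F[2]-F0[2]>28: break
bot.sleep(.3);st("held")
bot.move_l(c2w(-.002,.05,.14),D(),feed=.15);bot.goto(c2w(-.2,-.25,.25),D());st()
a,b=[viewer.camera(n) for n in("top","side")]
cv2.imwrite("pics/d.png",cv2.resize(np.hstack([a[180:330,200:400],b[185:335,215:415]])[:,:,::-1],None,fx=2,fy=2,interpolation=2))
```

```text
above t99.2 P [0.5945 0.0781 0.1296] carr [-0.0022  0.0509] F [-0.3  0.9 -0.3] w -0.002 g 0.0
z0.1050 t99.9 P [0.5946 0.0772 0.1049] carr [-0.002  0.05 ] F [ 0.6  0.2 -0.5] w -0.003 g 0.0
z0.1010 t100.1 P [0.5945 0.0772 0.1008] carr [-0.0021  0.05  ] F [ 1.1  0.8 -0.4] w -0.002 g 0.0
z0.0970 t100.4 P [0.5943 0.0772 0.0967] carr [-0.0023  0.0499] F [ 0.9 -0.7  0. ] w -0.000 g 0.0
z0.0930 t100.6 P [0.5943 0.0771 0.0926] carr [-0.0023  0.0499] F [-0.6  0.3  0.6] w 0.002 g 0.0
z0.0890 t100.9 P [0.5943 0.0771 0.0886] carr [-0.0023  0.0499] F [-0.4 -1.1 -0.2] w -0.000 g 0.0
z0.0850 t101.1 P [0.5944 0.0772 0.0846] carr [-0.0022  0.0499] F [-0.3  0.5  1.1] w -0.000 g 0.0
z0.0810 t101.4 P [0.5944 0.0772 0.0807] carr [-0.0022  0.0499] F [ 0.9 -0.   0.3] w -0.005 g 0.0
z0.0770 t101.6 P [0.5943 0.0771 0.0766] carr [-0.0023  0.0499] F [ 0.6 -0.3 -0.7] w -0.003 g 0.0
z0.0730 t101.9 P [0.5946 0.0772 0.0729] carr [-0.002  0.05 ] F [-0.1  1.   0.5] w 0.003 g 0.2
z0.0690 t102.1 P [0.5943 0.0773 0.0694] carr [-0.0023  0.0501] F [-1.   0.6  2.9] w -0.003 g 1.9
z0.0650 t102.4 P [0.5944 0.077  0.0645] car
[... 320 characters left out ...]
8  1. ] w -0.000 g 0.5
z0.0595 t103.4 P [0.5949 0.0774 0.0611] carr [-0.0017  0.0502] F [-1.8 -0.2  8.5] w -0.001 g 4.0
z0.0580 t103.6 P [0.5949 0.0773 0.0609] carr [-0.0017  0.0502] F [-4.  -1.  15.2] w 0.000 g 7.2
z0.0565 t103.9 P [0.595  0.0774 0.0608] carr [-0.0016  0.0502] F [-6.5 -1.2 21. ] w 0.003 g 10.5
z0.0550 t104.1 P [0.595  0.0774 0.0606] carr [-0.0016  0.0502] F [-8.5 -3.8 27.3] w -0.003 g 13.7
z0.0535 t104.4 P [0.595  0.0775 0.0605] carr [-0.0016  0.0503] F [-12.4  -3.2  34.2] w -0.001 g 17.0
held t104.7 P [0.595  0.0775 0.0605] carr [-0.0016  0.0503] F [-10.9  -3.6  34.7] w 0.002 g 17.0
 t106.8 P [ 0.3762 -0.2068  0.2496] carr [-0.1994 -0.249 ] F [ 0.5  0.2 -0.6] w 0.003 g 0.0
```

View pics/d.png

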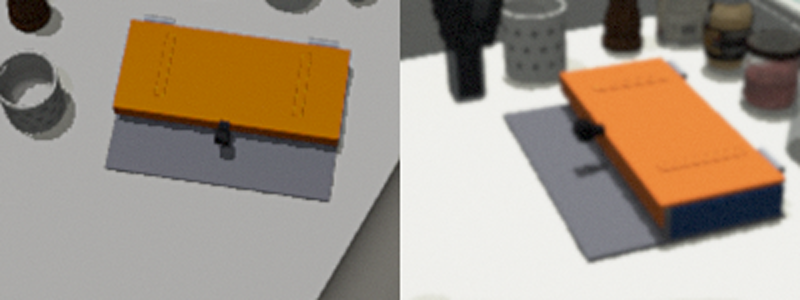

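```bash
python3 -c "
from workcell import bot
print(bot.close_job())"
```

```text
the job is handed in; nothing more can be done
None
```

All four fish tins are home in their own bays, the lid is snapped shut, the mug and pepper grinder were left alone, and the job was handed in at about 107 s (no verdict was returned).

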